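Tidy the copier counter, then hold a spring clip open on the notice card

TASK

Put the marker into the long tray and the hand stamp into the square tray and let go of them. Then take the spring clip off its rail by the handles, squeeze it nearly all the way open, and hold its gaping jaws around the top edge of the upright card - one jaw on each side, tips clearly below the edge, the full width of the jaws over the edge, touching the card nowhere - so that a colleague can slip notices in. Finish while still holding the clip open there, and leave the stapler and hole punch where they are.

Things in the scene. Friction and masses are not known exactly. Their poses are not given: they have to be found in the camera images.
- card_edge (a point): Middle of the top edge of a plain white card standing upright and fixed in a dark wooden foot. The card is 4 mm thick (x of this frame), 140 mm wide (y, horizontal along the edge); the edge is 130 mm above the counter (z up). Foot 60 x 160 x 18 mm. The whole stand cannot move but its place and yaw vary.
- clip_grip (a point): Midway between the handle ends of a steel spring clip (letter clip, 69 mm high, 55 g) that stands jaws down, clamped on the rail's plate. 66 mm above the jaw tips. x across the clip, the way the handles are squeezed; y along jaws and pin; z up. The frame is fixed to the -x lever. Handle ends: bars 28 mm long (y), 6 mm thick, 55 mm over their outsides on the rail, about 32 mm fully squeezed.
- clip_open (a joint): Opening of the clip (rad): 0 with jaws 4 mm apart, as on the rail; 0.6 at the full-open stop, jaw tips about 22 mm apart. A spring closes it: squeezing takes about 7 N on each handle at first, 15 N at the stop. The levers turn about a pin 11 mm thick, 30 mm above the jaw tips, each by half when squeezed evenly; a card fits about 20 mm deep.
- jaw_a (a point): Lower end of the clip's jaw on its -x side, in the middle of its 5 mm thickness and 40 mm width (y).
- jaw_b (a point): Tip of the jaw on the clip's +x side (likewise).
- rail: Low fixed rail on which the clip is parked: foot 70 x 160 x 12 mm, with an upright aluminium plate 4 mm thick (x) and 140 mm long (y), top edge 60 mm above the counter. Origin under the foot's centre. The clip bites the top 10 mm of the plate, up to 30 mm from its middle.
- marker_mid (a point): Centre of a chunky flat grey marker with black cap, lying on the counter: 105 mm long (its x), 22 to 23 mm wide (y), 18 mm high (z). About 30 g.
- stamp_handle (a point): Middle of the round knob of a wooden hand stamp standing upright, 46 mm above its underside. Knob 26 mm across, from 30 to 62 mm above the underside; block below 44 x 28 x 16 mm (x, y, z). About 70 g.
- long_tray: Fixed open grey tray, 170 mm long (x), 95 mm wide (y), 30 mm high, walls and floor 4 mm. Origin under its centre. It may stand at either of the two tray places.
- square_tray: Fixed open grey tray, 105 x 105 mm, 30 mm high, walls and floor 4 mm. Origin under its centre. It may stand at either of the two tray places.
- stapler: Black and steel stapler, about 140 x 36 x 60 mm, origin under its centre. Bystander.
- holepunch: Black and steel hole punch, about 75 x 110 x 65 mm, origin under its centre. Bystander.
Things that resemble listed ones, but are neither listed nor needed, are in the scene too. Leave any purple look-alike of the part that bears stamp_handle alone.

How it is judged:
By the outcome, as a careful person would: the job done as asked, in the order asked, and still so for the second after the job is handed in, while the arm keeps its last pose, push and grip.
It also fails if it takes over 67 s, if anything falls off the work surface, if the arm or the gripper's body presses on something with over 40 N, if the wrist force passes 120 N, or if a joint passes its speed limit or range.

ROBOT

A 6-joint arm with a two-finger parallel gripper is mounted at the origin on the work surface. World frame = base frame: x ahead of the robot, y to its left, z up, the work surface at z = 0. Lengths are in m, angles in rad, forces in N, time in s.
With the tool pointing down it reaches from about 0.25 to 0.725 m from the base axis. Payload 4 kg.
Tool frame: the origin (TCP) lies at the very end of the fingers, on their centre line; the grasp point (between the pads) lies 19 mm behind it; z points along the fingers, y is the line along which they close (so a half turn about z gives the same grasp; the last joint's range is limited). The gripper opens to 85 mm and grips with 20 to 120 N. Pads are 22 mm wide; open, the fingers measure 114 mm over their backs; the gripper's body (76 mm by 85 mm) begins 54 mm behind the grasp point. The pads swing forward as they close: fully open they stand 13 mm farther back than shut.
Start: joints at [1.204, 0.241, 0.005, 1.335, 0, 1.571], TCP at [0.179, 0.467, 0.231] pointing down, gripper open.
Joint ranges: [-2.72, 2.72], [-1.05, 1.87], [-1.09, 1.28], [-1.99, 2.15], [-1.42, 1.44], [-3.14, 3.14]. Speed limits (rad/s): [2.79, 2.79, 3.14, 3.14, 3.14, 3.14].

INTERFACE

Orientations are given as a unit quaternion [x, y, z, w].
In Python, from workcell import bot gives the robot as it stands.
- The arm moves only by the tool carry_out, never from a script. Its argument "increments" is one flat list of numbers, 5 for each row, row after row: the finger opening in cm, from 0 to 8.54, then the shift along the tool's x, y, z in cm, then the turn about the tool's z in rad. A call has exactly 5 rows; each row shifts and turns the commanded pose from where the row before left it, along the tool's axes as they then stand; what a row does not reach is not made up. A row lasts 1/8 s, in which the tool goes at most 62.5 mm and 10.7 degrees, less where a joint would pass 70% of its speed; a pose out of reach is approached as far as the arm can. A call with a gripper value outside its range is refused whole. The fingers move at their own pace and stop on an object; the grip force is fixed at half the most. Time passes only in rows, so rows that do not move let the fingers close, or fill a call up. It gives the time, the measured TCP pose, the force, the opening and the grip force at its end, in the units of the state.
- bot.get_obs(): the state, without advancing time (a new reading comes with each control period).
- bot.camera(name): name is "side" or "top"; returns a dict with "pixels" (400x640x3 uint8, blue, green, red), "range_z" (400x640 float32, m along the optical axis (not along the pixel's ray), 0 where there is no reading), "mtx" (3x3 intrinsics, pixels), "eye" and "attitude" of the camera in the world. Camera axes: x right, y down, z forward; pixel columns grow to the right and rows downward; lengths in m; the calibration is good to about 2 mm. A picture is of the moment at which its call begins.
- bot.job_done(): hands the job in; it is judged then, once.
Trained networks look in a picture, given as the dict that the camera call returned (one of the last four; its "shot" number tells which), for a name from the list of things; names that differ only in an ending like _2 or _b are one class to them, and where a whole thing is asked for, a point or a joint stands for the part that bears it (a point fixed in the world has none). Each returns a list of dicts, best first, with "p" (0 to 1); they miss things now and then, are a little off and sometimes report something else, mostly with a low value. They report only what shows in the picture. A call takes as long as a camera call. They do not tell look-alikes from the thing itself.
- bot.find_in(picture, name): "xyz" ([x, y, z] in m, in the coordinates of the camera as it stood for that picture, good to about 4 mm: the middle of the surface that is visible of it).
- bot.regions_of(picture, name): "mask" (400x640 bool, what is visible of it).
- bot.place_of(picture, name): "xyz" ([x, y, z] in m, in the coordinates of the camera as it stood for that picture, good to about 4 mm: a listed point, or the origin of a listed thing).
The state is a dict: "clock": time; "joint_pos": joint angles; "joint_vel": joint speeds; "tau": joint torques, N m; "eef_pos": TCP position; "tool_rot": TCP orientation; "ft_force": force on the tool from outside, world axes, zero at the start; "ft_torque": the same for the moment, N m; "grip_width": finger opening in m; "grasp_force": force on a finger pad.
Only numpy, scipy, OpenCV 4.12 (cv2) and the standard library are available. Lean on these libraries where they do the work, as an engineer would, in place of code of your own. Each camera call takes 0.05 s, during which the arm holds its last target. There are 200 camera calls.

## Working session

There is one attempt and no reset: what is moved stays moved. The work goes in short steps, Python scripts to look and compute and a tool call to move; the robot and the scene stay as the last step left them, time stands still between calls to the robot, and variables do not carry over. Pictures are saved under pics/ and viewed, at most 10 in all, crops included, and the job is handed in when it is done.

Besides the shell and the picture viewer there is one more tool, called as name(argument=value, ...) on one line, values as JSON. carry_out: Moves the arm, as the interface text tells. Its arguments: {"type":"object","properties":{"increments":{"type":"array","items":{"type":"number"}}},"required":["increments"]}

```bash
mkdir -p pics; ls
cat > h.py <<'E'
import numpy as np, cv2
from scipy.spatial.transform import Rotation as R
from workcell import bot
def T(c):
    a=np.array(c["attitude"]); 
    M=R.from_quat(a).as_matrix() if a.size==4 else a.reshape(3,3)
    return M,np.array(c["eye"])
def w(c,p):
    M,e=T(c); return M@np.array(p)+e
def cloud(c,mask=None):
    z=c["range_z"]; m=(z>0) if mask is None else (mask&(z>0))
    v,u=np.nonzero(m); K=c["mtx"]; d=z[v,u]
    P=np.c_[(u-K[0,2])/K[0,0]*d,(v-K[1,2])/K[1,1]*d,d]
    M,e=T(c); return P@M.T+e
E
python3 - <<'E'
from h import *
print({k:np.round(v,3) for k,v in bot.get_obs().items()})
for n in ["top","side"]:
    c=bot.camera(n); cv2.imwrite(f"pics/{n}1.png",c["pixels"]); print(n,c["eye"],c["attitude"],c["mtx"])
    for k in "card_edge clip_grip jaw_a jaw_b rail marker_mid stamp_handle long_tray square_tray stapler holepunch".split():
        print(k,[(np.round(w(c,d["xyz"]),3).tolist(),round(d["p"],2)) for d in bot.place_of(c,k)[:4]])
E
```

```text
pics
{'clock': np.float64(0.0), 'joint_pos': array([ 1.204,  0.241,  0.004,  1.335, -0.   ,  1.571]), 'joint_vel': array([ 0.001, -0.001,  0.   ,  0.   , -0.   ,  0.   ]), 'tau': array([ 1.0000e-03, -3.7232e+01,  2.5241e+01,  1.7000e-02,  0.0000e+00,
        0.0000e+00]), 'eef_pos': array([0.179, 0.466, 0.23 ]), 'tool_rot': array([ 0.182,  0.983, -0.001, -0.   ]), 'ft_force': array([0.627, 0.094, 0.321]), 'ft_torque': array([-0.024, -0.025,  0.031]), 'grasp_force': np.float64(0.0), 'grip_width': np.float64(0.085)}
top [ 0.46322225 -0.01795723  1.19319341] [ 0.70923519 -0.704738    0.01580085 -0.00895141] [[365.97221274   0.         312.80091454]
 [  0.         365.97221274 199.85183128]
 [  0.           0.           1.        ]]
card_edge [([0.626, 0.115, 0.127], 0.9)]
clip_grip [([0.439, 0.3, 0.114], 0.67)]
jaw_a [([0.435, 0.293, 0.051], 0.69), ([0.442, 0.296, 0.05], 0.5)]
jaw_b [([0.435, 0.293, 0.051], 0.69), ([0.442, 0.296, 0.05], 0.5)]
rail [([0.446, 0.313, -0.001], 0.55), ([0.448, 0.04, 0.008], 0.16)]
marker_mid [([0.449, 0.042, 0.008], 0.61)]
stamp_handle [([0.355, -0.102, 0.04
[... 337 characters left out ...]
78.75003779 202.34763948]
 [  0.           0.           1.        ]]
card_edge [([0.625, 0.115, 0.132], 0.8)]
clip_grip [([0.434, 0.297, 0.118], 0.46)]
jaw_a [([0.439, 0.298, 0.047], 0.57), ([0.435, 0.3, 0.049], 0.49)]
jaw_b [([0.439, 0.298, 0.047], 0.57), ([0.435, 0.3, 0.049], 0.49)]
rail [([0.438, 0.312, 0.0], 0.79), ([0.434, 0.299, 0.048], 0.69)]
marker_mid [([0.449, 0.042, 0.003], 0.73)]
stamp_handle [([0.352, -0.1, 0.044], 0.62), ([0.442, -0.081, 0.04], 0.53)]
long_tray [([0.649, -0.234, -0.002], 0.9)]
square_tray [([0.432, -0.353, -0.001], 0.68), ([0.436, 0.298, 0.049], 0.32)]
stapler [([0.696, 0.375, 0.001], 0.7)]
holepunch [([0.62, -0.45, -0.003], 0.73), ([0.437, 0.312, -0.0], 0.68)]
```

View pics/top1.png

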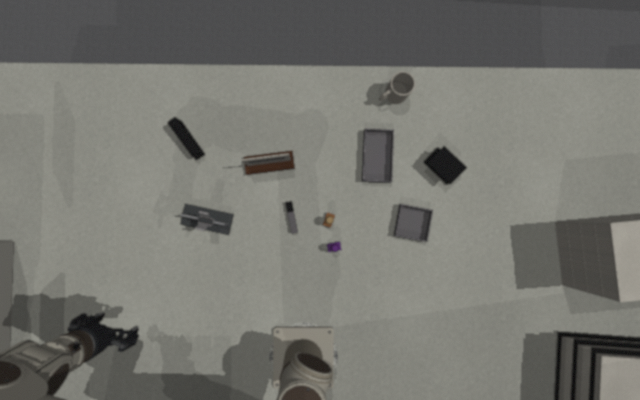

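View pics/side1.png

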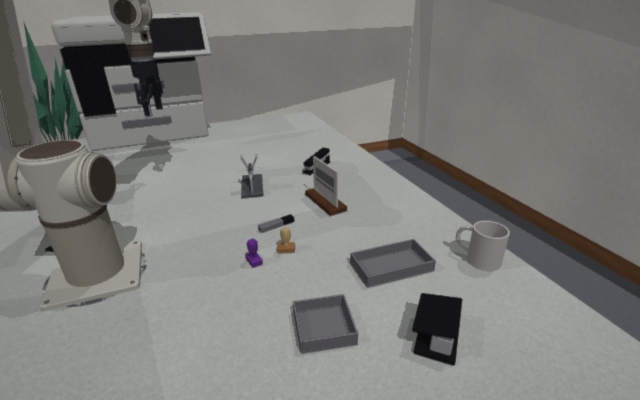

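Run:
```python
from h import *
c=bot.camera("top"); c2=bot.camera("side")
for nm,cc in (("top",c),("side",c2)):
  for k in ["card_edge","clip_grip","rail","marker_mid","stamp_handle","long_tray","square_tray"]:
    for d in bot.regions_of(cc,k)[:3]:
        P=cloud(cc,d["mask"])
        if len(P)<10: continue
        if k=="card_edge": P=P[P[:,2]>.11]
        if k=="rail": P=P[P[:,2]<.03]
        if len(P)<10: print(k,"few");continue
        r=cv2.minAreaRect((P[:,:2]*1000).astype(np.float32))
        q=P[:,:2]-P[:,:2].mean(0); ev,V=np.linalg.eigh(q.T@q)
        px=cc["pixels"][d["mask"]].mean(0).astype(int)
        print(nm,k,round(d["p"],2),len(P),"rect",np.round(r[0],1),np.round(r[1],1),round(r[2],1),"pca",round(np.degrees(np.arctan2(V[1,1],V[0,1]))%180,1),"z",np.round(np.percentile(P[:,2],[5,50,95]),3),px)
```

```text
top card_edge 0.75 115 rect [626.2 113.9] [  5.2 138.9] 8.2 pca 97.9 z [0.113 0.129 0.134] [55 62 73]
top clip_grip 0.46 230 rect [433.6 307. ] [56.2 72.7] 71.5 pca 158.6 z [0.062 0.089 0.119] [77 77 78]
top rail 0.93 799 rect [443.6 316.8] [166.5  71.7] 79.4 pca 78.0 z [0.008 0.012 0.016] [65 65 64]
top marker_mid 0.63 233 rect [450.5  41.4] [103.6  23.3] 11.3 pca 11.9 z [0.012 0.018 0.021] [70 71 72]
top stamp_handle 0.49 101 rect [441.9 -79.1] [26.7 40.7] 71.3 pca 165.1 z [0.013 0.055 0.064] [ 63  88 109]
top long_tray 0.61 1670 rect [ 649.4 -239.7] [103.2 174. ] 88.3 pca 178.6 z [0.    0.005 0.03 ] [80 79 81]
top square_tray 0.68 1143 rect [ 434.2 -355.1] [116.  104.8] 79.5 pca 79.4 z [0.001 0.005 0.031] [78 77 79]
side card_edge 0.93 169 rect [622.2 113.9] [  7.2 140.4] 7.5 pca 97.8 z [0.111 0.12  0.129] [67 72 79]
side clip_grip 0.47 130 rect [444.9 401.3] [272.2  49.6] 83.1 pca 81.9 z [-0.002  0.08   0.111] [110 109 108]
side rail 0.92 433 rect [438.2 311.5] [161.4  68.6] 77.2 pca 77.8 z [0.006 0.01  0.013] [71 68 65]
side rail 0.7 159 rect [443.9 -66.8] [61.2 39.4] 66.9 pca 143.0 z [0.004 0.014 0.023] [ 68  97 121]
side rail 0.68 2736 rect [ 660.1 -219.1] [139.6 197.6] 86.5 pca 2.8 z [0.001 0.007 0.028] [88 83 84]
side marker_mid 0.67 311 rect [440.4  52. ] [101.4  53. ] 12.1 pca 11.0 z [0.    0.014 0.017] [75 71 72]
side stamp_handle 0.74 297 rect [442.9 -65.6] [61.7 43. ] 70.6 pca 152.3 z [0.003 0.015 0.06 ] [ 67  96 120]
side stamp_handle 0.57 334 rect [356.6 -60.9] [121.7  35.6] 84.0 pca 80.5 z [0.001 0.016 0.06 ] [101  47  79]
side long_tray 0.89 2689 rect [ 648.2 -219. ] [136.7 173.2] 87.8 pca 3.8 z [0.001 0.007 0.028] [87 83 84]
side square_tray 0.8 2949 rect [ 438.  -337.2] [140.6 114.4] 79.4 pca 75.4 z [0.001 0.004 0.028] [90 85 86]
```

The top view shows the rail with clip at (205,218), marker (290,216), orange stamp (329,219), purple look-alike (334,247), card stand (268,163), trays (377,156) and (412,223), stapler (185,138) and punch (445,165). The side view agrees. A thin line left of the card at (232,166) and the clip itself need a closer look.

Run:
```python
from h import *
c=bot.camera("top"); c2=bot.camera("side")
a=cv2.resize(c["pixels"][140:245,165:345],None,fx=4,fy=4,interpolation=cv2.INTER_CUBIC)[:, :780]
b=cv2.resize(c2["pixels"][145:220,225:365],None,fx=5,fy=5,interpolation=cv2.INTER_CUBIC)
cv2.imwrite("pics/ct.png",cv2.convertScaleAbs(a,alpha=1.6)); cv2.imwrite("pics/cs.png",cv2.convertScaleAbs(b,alpha=1.4))
P=cloud(c)
m=(P[:,2]>.05)&(abs(P[:,0]-.44)<.1)&(abs(P[:,1]-.31)<.11)
Q=P[m]
for lo,hi in((.05,.07),(.07,.09),(.09,.105),(.105,.14)):
    q=Q[(Q[:,2]>lo)&(Q[:,2]<hi)]; 
    if len(q)>4: print(lo,len(q),cv2.minAreaRect((q[:,:2]*1000).astype(np.float32)))
    d=(q[:,:2]-q[:,:2].mean(0))
q=Q[(Q[:,2]>.1)]; print(np.round(q*1000).astype(int).tolist()[:70])
z=c["range_z"]; print(np.round(P.reshape(400,640,3)[162:171:2,222:244:3]*1000).astype(int).tolist() if len(P)==256000 else len(P))
```

```text
0.05 60 ((441.22711181640625, 312.69915771484375), (138.7102813720703, 12.994386672973633), 80.49002075195312)
0.07 106 ((437.6513977050781, 298.3404235839844), (41.99211883544922, 26.07593536376953), 73.81011199951172)
0.09 51 ((438.4259948730469, 297.8206787109375), (28.485271453857422, 37.519920349121094), 79.862060546875)
0.105 60 ((438.8771667480469, 298.4249572753906), (29.536266326904297, 54.77450180053711), 77.11233520507812)
[[466, 305, 118], [466, 302, 119], [466, 298, 119], [466, 296, 117], [463, 308, 117], [463, 304, 120], [463, 302, 117], [463, 299, 117], [463, 296, 119], [463, 292, 121], [463, 290, 118], [463, 287, 118], [463, 285, 115], [463, 282, 114], [460, 305, 107], [460, 302, 107], [460, 298, 110], [460, 292, 121], [460, 289, 121], [460, 286, 122], [460, 284, 119], [460, 280, 122], [460, 278, 118], [457, 297, 105], [457, 293, 108], [457, 290, 107], [457, 287, 108], [457, 281, 119], [457, 281, 108], [454, 295, 100], [454, 289, 102], [454, 285, 105], [454, 282, 103], [425, 315, 102], [425, 312, 100], [425, 306, 100], [425, 303, 101], [422, 316, 108], [422, 313, 108], [422, 311, 105], [422, 308, 104], [422, 305, 103], [422, 300, 103], [422, 297, 101], [422, 294, 104], [419, 317, 115], [419, 313, 116], [419, 309, 119], [419, 310, 107], [419, 306, 111], [419, 304, 109], [419, 301, 110], [419, 298, 108], [419, 295, 107], [419, 294, 103], [419, 291, 103], [416, 316, 117], [417, 311, 122], [417, 308, 123], [417, 306, 121], [416, 304, 118], [417, 300, 122], [416, 299, 116], [416, 297, 113], [416, 295, 110], [416, 292, 109], [416, 289, 109], [413, 307, 118], [413, 304, 117], [414, 300, 120]]
254992
```

View pics/ct.png

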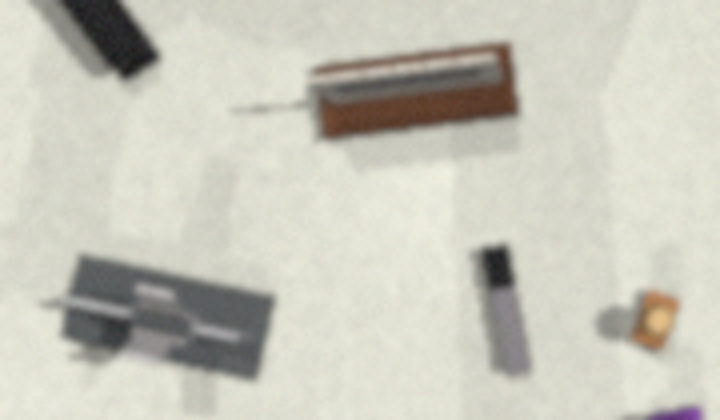

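View pics/cs.png

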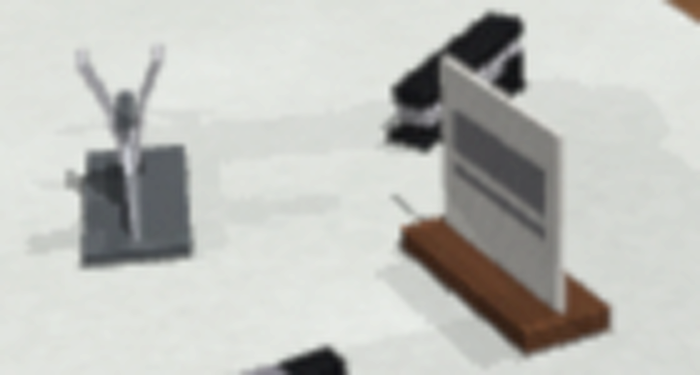

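The thin line at crop (270,105) is only the edge of the card's shadow on the counter. The clip sits on the rail plate, with its handles across the plate. The orange stamp is the target; the purple one is not. I'm setting out to the marker now.

carry_out(increments=[6,-4.05,-3,0.8,0,6,-4.05,-3,0.8,0,6,-4.05,-3,0.8,0,6,-4.05,-3,0.8,0,6,-4.05,-3,0.8,0])

```text
clock: 2.72
eef_pos: [0.3153, 0.2529, 0.1913]
tool_rot: [0.182, 0.983, 0.0, 0.0]
ft_force: [-0.2, 0.6, 0.9]
grip_width: 0.0601
grasp_force: 0.0
```

carry_out(increments=[6,-4.05,-3,0.8,0,6,-4.05,-3,0.8,0,6,-4.05,-3,0.8,0,6,-4.05,-3,0.8,0,6,-4.05,-3,0.8,0])

```text
clock: 3.35
eef_pos: [0.4507, 0.0399, 0.1513]
tool_rot: [0.182, 0.983, 0.0, 0.0]
ft_force: [0.3, 0.2, -0.6]
grip_width: 0.0603
grasp_force: 0.0
```

carry_out(increments=[6,0,0,1.6,-0.115,6,0,0,1.6,-0.115,6,0,0,1.6,-0.115,6,0,0,1.6,-0.115,6,0,0,1.6,-0.115])

```text
clock: 3.98
eef_pos: [0.45, 0.0414, 0.0709]
tool_rot: [-0.106, 0.994, -0.0, 0.0]
ft_force: [-0.2, -0.3, 0.6]
grip_width: 0.06
grasp_force: 0.0
```

```bash
cat >> h.py <<'E'
def go(x,y,z,phi,p=None):
    "tool-axis shift (cm) and turn to the target; phi=yaw of tool y, deg"
    o=bot.get_obs(); M=R.from_quat(o["tool_rot"]).as_matrix()
    d=M.T@(np.array([x,y,z])-o["eef_pos"]); f=np.degrees(np.arctan2(M[1,1],M[0,1]))
    print("t",round(float(o["clock"]),2),"tcp",np.round(o["eef_pos"],4),"phi",round(f,1),"w",round(float(o["grip_width"]),4),"F",np.round(o["ft_force"],1),"grip",round(float(o["grasp_force"]),1),"zaxis",np.round(M[:,2],3),
     "\n SHIFT cm",np.round(d*100,2),"TURN",round(np.radians(f-phi),3))
E
python3 -c "
from h import *
go(.450,.0415,.006,101.9)"
```

```text
t 3.98 tcp [0.45   0.0414 0.0709] phi 102.1 w 0.06 F [-0.2 -0.3  0.6] grip 0.0 zaxis [ 0.  0. -1.] 
 SHIFT cm [-0.    0.01  6.49] TURN 0.004
```

carry_out(increments=[6,0,0,2,0,6,0,0,2,0,6,0,0,1.6,0,6,0,0,0.9,0,1.5,0,0,0,0])

```text
clock: 4.6
eef_pos: [0.4494, 0.0414, 0.0059]
tool_rot: [-0.104, 0.995, -0.0, -0.001]
ft_force: [0.4, -0.2, -0.7]
grip_width: 0.043
grasp_force: 0.0
```

carry_out(increments=[1.5,0,0,0,0,1.5,0,0,0,0,1.5,0,0,0,0,1.5,0,0,0,0,1.5,0,0,0,0])

```text
clock: 5.22
eef_pos: [0.4506, 0.0415, 0.0072]
tool_rot: [-0.104, 0.995, -0.0, 0.001]
ft_force: [-0.0, 0.5, 5.8]
grip_width: 0.0201
grasp_force: 60.1
```

carry_out(increments=[1.5,0,0,-1,0,1.5,0,0,-2,0,1.5,0,0,-2,0,1.5,0,0,-2,0,1.5,0,0,-2,0])

```text
clock: 5.85
eef_pos: [0.4495, 0.0414, 0.0973]
tool_rot: [-0.104, 0.995, -0.0, -0.0]
ft_force: [0.8, 0.0, -0.7]
grip_width: 0.0203
grasp_force: 59.4
```

```bash
python3 -c "
from h import *
go(.65,-.2375,.1,88.5)"
```

```text
t 5.85 tcp [0.4495 0.0414 0.0973] phi 101.9 w 0.0203 F [ 0.8  0.  -0.7] grip 59.4 zaxis [-0. -0. -1.] 
 SHIFT cm [-13.85 -31.43  -0.27] TURN 0.234
```

carry_out(increments=[1.5,-1.73,-3.93,0,0,1.5,-1.73,-3.93,0,0,1.5,-1.73,-3.93,0,0,1.5,-1.73,-3.93,0,0,1.5,-1.73,-3.93,0,0])

```text
clock: 6.48
eef_pos: [0.5755, -0.1341, 0.0966]
tool_rot: [-0.104, 0.995, 0.0, -0.0]
ft_force: [-0.4, 0.1, -0.4]
grip_width: 0.0202
grasp_force: 59.3
```

carry_out(increments=[1.5,-1.73,-3.93,0,0,1.5,-1.73,-3.93,0,0,1.5,-1.73,-3.93,0,0,1.5,0,0,0,0.117,1.5,0,0,0,0.117])

```text
clock: 7.1
eef_pos: [0.6499, -0.2382, 0.0957]
tool_rot: [0.015, 1.0, 0.0, -0.001]
ft_force: [0.2, 0.1, -0.3]
grip_width: 0.0206
grasp_force: 59.3
```

```bash
python3 -c "
from h import *
go(.65,-.2375,.018,88.5)
c=bot.camera('side')
for n in ('marker_mid','long_tray'): print(n,[(np.round(w(c,d['xyz']),3).tolist(),round(d['p'],2)) for d in bot.place_of(c,n)[:2]])"
```

```text
t 7.1 tcp [ 0.6499 -0.2382  0.0957] phi 88.2 w 0.0206 F [ 0.2  0.1 -0.3] grip 59.3 zaxis [-0.001  0.001 -1.   ] 
 SHIFT cm [-0.02  0.07  7.77] TURN -0.005
marker_mid [([0.648, -0.237, 0.092], 0.95)]
long_tray [([0.649, -0.233, 0.003], 0.89), ([0.432, -0.353, 0.001], 0.48)]
```

carry_out(increments=[1.5,0,0,2.2,0,1.5,0,0,2.2,0,1.5,0,0,2.2,0,1.5,0,0,1.5,0,1.5,0,0,0,0])

```text
clock: 7.88
eef_pos: [0.649, -0.237, 0.0139]
tool_rot: [0.012, 1.0, 0.001, -0.002]
ft_force: [0.7, 0.2, -0.4]
grip_width: 0.0204
grasp_force: 59.3
```

carry_out(increments=[4,0,0,0,0,4,0,0,0,0,4,0,0,0,0,4,0,0,-3,0,4,0,0,-5,0])

```text
clock: 8.5
eef_pos: [0.6485, -0.2369, 0.0938]
tool_rot: [0.013, 1.0, 0.001, -0.002]
ft_force: [0.8, -0.3, 0.3]
grip_width: 0.04
grasp_force: 0.0
```

```bash
python3 -c "
from h import *
go(.442,-.080,.1,88.2)
c=bot.camera('side');c2=bot.camera('top')
for n in ('marker_mid','stamp_handle'):
  for cc in (c,c2): print(n,[(np.round(w(cc,d['xyz']),3).tolist(),round(d['p'],2)) for d in bot.place_of(cc,n)[:2]])"
```

```text
t 8.5 tcp [ 0.6485 -0.2369  0.0938] phi 88.5 w 0.04 F [ 0.8 -0.3  0.3] grip 0.0 zaxis [-0.005  0.002 -1.   ] 
 SHIFT cm [21.05 15.16 -0.49] TURN 0.006
marker_mid [([0.648, -0.237, 0.009], 0.95)]
marker_mid [([0.623, 0.118, 0.132], 0.75), ([0.652, -0.239, 0.011], 0.66)]
stamp_handle [([0.349, -0.099, 0.043], 0.77), ([0.439, -0.078, 0.043], 0.71)]
stamp_handle [([0.351, -0.104, 0.052], 0.67), ([0.439, -0.079, 0.048], 0.55)]
```

carry_out(increments=[6.5,3.0,2.17,-0.3,0,6.5,3.0,2.17,-0.3,0,6.5,3.0,2.17,0,0,6.5,3.0,2.17,0,0,6.5,3.0,2.17,0,0])

```text
clock: 9.43
eef_pos: [0.5007, -0.1242, 0.0997]
tool_rot: [0.013, 1.0, 0.0, -0.002]
ft_force: [0.9, -0.5, 0.4]
grip_width: 0.0651
grasp_force: 0.0
```

carry_out(increments=[6.5,3.0,2.17,0,0,6.5,3.1,2.17,0,0,6.5,0,0,1,0,6.5,0,0,1,0,6.5,0,0,0,0])

```text
clock: 10.05
eef_pos: [0.4429, -0.0806, 0.0799]
tool_rot: [0.013, 1.0, 0.0, -0.001]
ft_force: [0.7, -0.3, 0.5]
grip_width: 0.0651
grasp_force: 0.0
```

```bash
python3 -c "
from h import *
go(.4405,-.0795,.027,88.5)"
```

```text
t 10.05 tcp [ 0.4429 -0.0806  0.0799] phi 88.5 w 0.0651 F [ 0.7 -0.3  0.5] grip 0.0 zaxis [-0.002  0.    -1.   ] 
 SHIFT cm [0.23 0.1  5.29] TURN -0.0
```

carry_out(increments=[6.5,0.2,0.1,1.5,0,6.5,0,0,1.5,0,6.5,0,0,1.5,0,6.5,0,0,0.8,0,1.5,0,0,0,0])

```text
clock: 10.68
eef_pos: [0.4411, -0.0794, 0.0278]
tool_rot: [0.013, 1.0, 0.0, -0.001]
ft_force: [0.5, 0.4, -1.3]
grip_width: 0.0483
grasp_force: 0.0
```

carry_out(increments=[1.5,0,0,0,0,1.5,0,0,0,0,1.5,0,0,0,0,1.5,0,0,0,0,1.5,0,0,0,0])

```text
clock: 11.3
eef_pos: [0.442, -0.0793, 0.029]
tool_rot: [0.013, 1.0, -0.0, 0.001]
ft_force: [0.3, 0.5, 5.0]
grip_width: 0.0238
grasp_force: 59.3
```

carry_out(increments=[1.5,0,0,-1,0,1.5,0,0,-2,0,1.5,0,0,-2,0,1.5,0,0,-2,0,1.5,0,0,0,0])

```text
clock: 11.92
eef_pos: [0.4422, -0.0794, 0.0996]
tool_rot: [0.013, 1.0, -0.0, 0.001]
ft_force: [1.1, 0.1, -0.9]
grip_width: 0.0241
grasp_force: 58.9
```

```bash
python3 -c "
from h import *
go(.433,-.353,.1,88.5)"
```

```text
t 11.93 tcp [ 0.4422 -0.0794  0.0996] phi 88.5 w 0.0241 F [ 1.1  0.1 -0.9] grip 58.9 zaxis [ 0.003 -0.    -1.   ] 
 SHIFT cm [  0.21 -27.38  -0.03] TURN 0.0
```

carry_out(increments=[1.5,0.2,-4,0,0,1.5,0,-4,0,0,1.5,0,-4,0,0,1.5,0,-4,0,0,1.5,0,-4,0,0])

```text
clock: 12.55
eef_pos: [0.433, -0.2798, 0.097]
tool_rot: [0.013, 1.0, 0.001, -0.001]
ft_force: [0.5, 0.0, -0.2]
grip_width: 0.0234
grasp_force: 59.0
```

carry_out(increments=[1.5,0,-3.7,0,0,1.5,0,-3.7,0,0,1.5,0,0,0,0,1.5,0,0,2,0,1.5,0,0,1,0])

```text
clock: 13.18
eef_pos: [0.4309, -0.3514, 0.0664]
tool_rot: [0.013, 1.0, 0.001, -0.001]
ft_force: [0.1, 0.1, -0.5]
grip_width: 0.0241
grasp_force: 59.1
```

```bash
python3 -c "
from h import *
go(.433,-.353,.0345,88.5)
c=bot.camera('side')
for n in ('stamp_handle','square_tray'): print(n,[(np.round(w(c,d['xyz']),3).tolist(),round(d['p'],2)) for d in bot.place_of(c,n)[:2]])"
```

```text
t 13.18 tcp [ 0.4309 -0.3514  0.0664] phi 88.6 w 0.0241 F [ 0.1  0.1 -0.5] grip 59.1 zaxis [-0.003  0.003 -1.   ] 
 SHIFT cm [-0.22 -0.16  3.19] TURN 0.001
stamp_handle [([0.35, -0.097, 0.044], 0.7)]
square_tray [([0.431, -0.351, 0.0], 0.73), ([0.434, 0.299, 0.116], 0.65)]
```

carry_out(increments=[1.5,-0.1,0,1.2,0,1.5,0,0,1.2,0,1.5,0,0,0.8,0,1.5,0,0,0,0,5,0,0,0,0])

```text
clock: 13.95
eef_pos: [0.4333, -0.3533, 0.0365]
tool_rot: [0.013, 1.0, -0.0, 0.0]
ft_force: [-0.2, -0.6, 1.6]
grip_width: 0.041
grasp_force: 0.0
```

carry_out(increments=[5,0,0,0,0,5,0,0,0,0,5,0,0,0,0,5,0,0,-3,0,5,0,0,-5,0])

```text
clock: 14.58
eef_pos: [0.4317, -0.3519, 0.1152]
tool_rot: [0.013, 1.0, 0.002, -0.002]
ft_force: [0.2, -1.0, 0.0]
grip_width: 0.0502
grasp_force: 0.0
```

Run:
```python
from h import *
go(.438,.298,.175,-12)
c=bot.camera('side');c2=bot.camera('top')
for n in ('stamp_handle','marker_mid','clip_grip','jaw_a','card_edge'):
  for cc in (c,c2): print(n,[(np.round(w(cc,d['xyz']),3).tolist(),round(d['p'],2)) for d in bot.place_of(cc,n)[:2]])
a=cv2.resize(c["pixels"][215:365,240:460],None,fx=3.5,fy=3.5,interpolation=cv2.INTER_CUBIC)
cv2.imwrite("pics/trays.png",a)
```

```text
t 14.57 tcp [ 0.4317 -0.3519  0.1152] phi 88.5 w 0.0502 F [ 0.2 -1.   0. ] grip 0.0 zaxis [-0.004  0.003 -1.   ] 
 SHIFT cm [ 1.07 65.01 -5.77] TURN 1.754
stamp_handle [([0.431, -0.35, 0.05], 0.63), ([0.351, -0.098, 0.045], 0.52)]
stamp_handle [([0.355, -0.099, 0.048], 0.52), ([0.434, -0.353, 0.052], 0.44)]
marker_mid [([0.648, -0.236, 0.005], 0.84)]
marker_mid [([0.648, -0.236, 0.015], 0.65), ([0.444, 0.299, 0.051], 0.19)]
clip_grip [([0.433, 0.299, 0.115], 0.47)]
clip_grip []
jaw_a [([0.436, 0.3, 0.049], 0.54), ([0.439, 0.298, 0.05], 0.46)]
jaw_a [([0.623, -0.455, -0.004], 0.6), ([0.442, 0.298, 0.051], 0.49)]
card_edge []
card_edge [([0.625, 0.114, 0.131], 0.77), ([0.698, 0.382, -0.001], 0.35)]
```

View pics/trays.png

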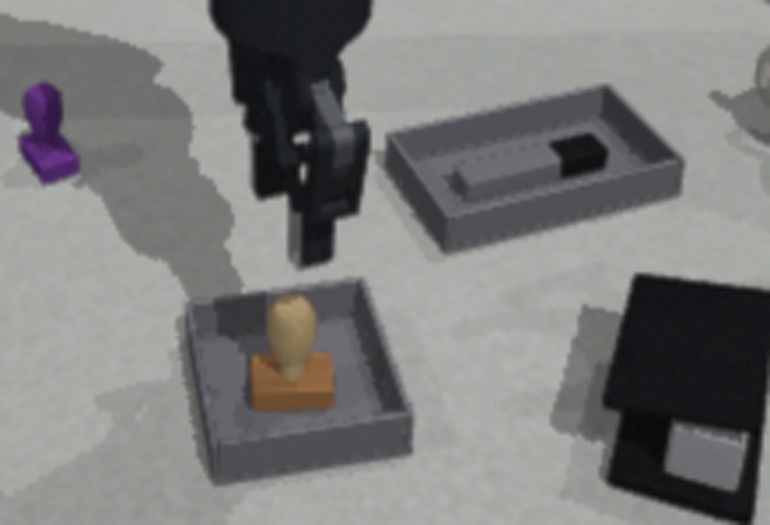

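The crop shows the stamp standing in the square tray at (290,360) and the marker lying in the long tray at (530,165), both released. Next is the clip.

carry_out(increments=[8.2,0,0,-4,0,8.2,0,0,-4,0,8.2,0.1,5.4,0,0,8.2,0.1,5.4,0,0,8.2,0.1,5.4,0,0])

```text
clock: 15.8
eef_pos: [0.4341, -0.1897, 0.1961]
tool_rot: [0.013, 1.0, 0.0, 0.0]
ft_force: [0.8, 0.8, -0.8]
grip_width: 0.0823
grasp_force: 0.0
```

carry_out(increments=[8.2,0.1,5.4,0,0,8.2,0.1,5.4,0,0,8.2,0.1,5.4,0,0,8.2,0.1,5.4,0,0,8.2,0.1,5.4,0,0])

```text
clock: 16.42
eef_pos: [0.4361, 0.0807, 0.1963]
tool_rot: [0.013, 1.0, -0.0, 0.0]
ft_force: [1.4, -0.5, -0.4]
grip_width: 0.0823
grasp_force: 0.0
```

carry_out(increments=[8.2,0.1,5.4,0,0,8.2,0.1,5.4,0,0,8.2,0.1,5.4,0,0,8.2,0.1,5.4,0,0,8.2,0,0,0,0.175])

```text
clock: 17.05
eef_pos: [0.4374, 0.2987, 0.1955]
tool_rot: [0.1, 0.995, 0.0, -0.0]
ft_force: [-1.1, -0.3, -0.9]
grip_width: 0.0819
grasp_force: 0.0
```

carry_out(increments=[8.2,0,0,0,0.175,8.2,0,0,0,0.175,8.2,0,0,0,0.175,8.2,0,0,0,0.175,8.2,0,0,0,0.175])

```text
clock: 17.68
eef_pos: [0.4377, 0.2949, 0.1959]
tool_rot: [0.515, 0.857, -0.0, -0.0]
ft_force: [-0.7, 0.2, -0.4]
grip_width: 0.082
grasp_force: 0.0
```

carry_out(increments=[8.2,0,0,0,0.175,8.2,0,0,0,0.175,8.2,0,0,0,0.175,8.2,0,0,0,0.175,8.2,0,0,0,0])

```text
clock: 18.3
eef_pos: [0.4377, 0.2949, 0.196]
tool_rot: [0.775, 0.632, -0.0, -0.0]
ft_force: [-0.6, 0.6, -0.3]
grip_width: 0.082
grasp_force: 0.0
```

Run:
```python
from h import *
go(.438,.298,.099,-12)
print(np.round(bot.get_obs()["joint_pos"],2))
```

```text
t 18.3 tcp [0.4377 0.2949 0.196 ] phi -11.6 w 0.082 F [-0.6  0.6 -0.3] grip 0.0 zaxis [-0.001 -0.    -1.   ] 
 SHIFT cm [ 0.31 -0.03  9.7 ] TURN 0.006
[ 0.59  0.31  0.01  1.27 -0.    2.37]
```

carry_out(increments=[8.2,0.3,0,2.5,0,8.2,0,0,2.5,0,8.2,0,0,2.5,0,8.2,0,0,1.8,0,8.2,0,0,0.8,0])

```text
clock: 18.92
eef_pos: [0.4377, 0.2975, 0.094]
tool_rot: [0.775, 0.632, -0.001, -0.0]
ft_force: [0.6, -0.2, 0.1]
grip_width: 0.082
grasp_force: 0.0
```

carry_out(increments=[5.7,0,0,0,0,5.7,0,0,0,0,5.7,0,0,0,0,5.7,0,0,0,0,5.7,0,0,0,0])

```text
clock: 19.55
eef_pos: [0.4385, 0.2982, 0.0957]
tool_rot: [0.776, 0.631, 0.0, -0.0]
ft_force: [-1.8, 0.4, -0.1]
grip_width: 0.0572
grasp_force: 0.7
```

Run:
```python
from h import *
go(.438,.298,.095,-12)
c=bot.camera("side"); 
b=cv2.resize(c["pixels"][110:215,200:330],None,fx=5.5,fy=5.5,interpolation=cv2.INTER_CUBIC)
cv2.imwrite("pics/grip.png",cv2.convertScaleAbs(b,alpha=1.4))
for k in("clip_grip","jaw_a"): print([(np.round(w(c,d["xyz"]),3).tolist(),round(d["p"],2)) for d in bot.place_of(c,k)[:2]])
```

```text
t 19.55 tcp [0.4385 0.2982 0.0957] phi -11.7 w 0.0572 F [-1.8  0.4 -0.1] grip 0.7 zaxis [ 0.     0.001 -1.   ] 
 SHIFT cm [-0.03 -0.05  0.07] TURN 0.005
[([0.436, 0.299, 0.115], 0.41)]
[([0.437, 0.299, 0.049], 0.5), ([0.443, 0.299, 0.048], 0.49)]
```

View pics/grip.png

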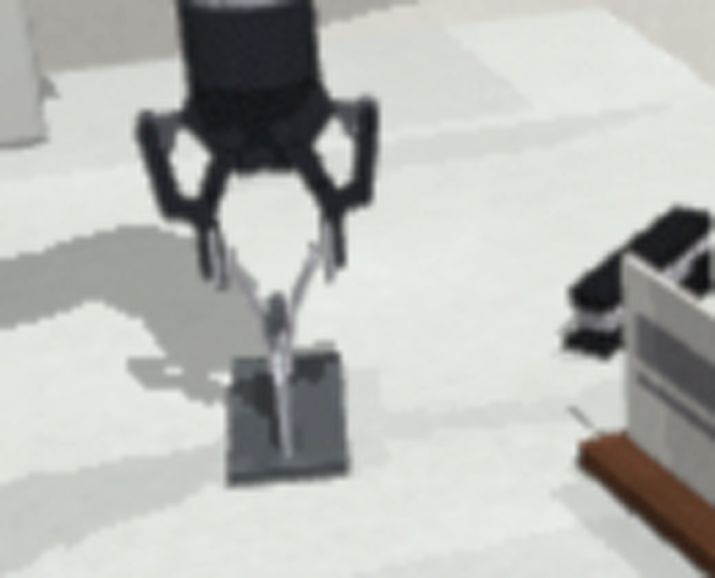

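The fingers sit on either side of the handle ends, around (215,262) and (332,258), with one of them just touching. I'll centre by 1 mm and squeeze.

carry_out(increments=[5.4,0,-0.1,0,0,4.9,0,0,-0.1,0,4.4,0,0,-0.1,0,3.9,0,0,-0.1,0,3.5,0,0,0,0])

```text
clock: 20.32
eef_pos: [0.4376, 0.2981, 0.0984]
tool_rot: [0.776, 0.631, 0.0, 0.0]
ft_force: [-0.0, -0.1, -1.0]
grip_width: 0.0348
grasp_force: 12.1
```

carry_out(increments=[3.4,0,0,0,0,3.4,0,0,0,0,3.4,0,0,0,0,3.4,0,0,0,0,3.4,0,0,0,0])

```text
clock: 20.95
eef_pos: [0.4375, 0.2982, 0.0983]
tool_rot: [0.776, 0.631, 0.0, 0.0]
ft_force: [0.6, 0.7, -0.8]
grip_width: 0.0341
grasp_force: 12.3
```

Run:
```python
from h import *
go(.438,.298,.095,-12)
```

```text
t 20.95 tcp [0.4375 0.2982 0.0983] phi -11.7 w 0.0341 F [ 0.6  0.7 -0.8] grip 12.3 zaxis [ 0.  0. -1.] 
 SHIFT cm [-0.01  0.05  0.33] TURN 0.004
```

carry_out(increments=[3.2,0,0,0,0,3.2,0,0,0,0,3.2,0,0,0,0,3.2,0,0,0,0,3.2,0,0,0,0])

```text
clock: 21.58
eef_pos: [0.4375, 0.2981, 0.0983]
tool_rot: [0.776, 0.631, -0.0, -0.0]
ft_force: [-0.1, -0.4, -0.9]
grip_width: 0.0321
grasp_force: 12.8
```

carry_out(increments=[3.2,0,0,-0.5,0,3.2,0,0,-1,0,3.2,0,0,-1,0,3.2,0,0,-1,0,3.2,0,0,0,0])

```text
clock: 22.2
eef_pos: [0.4383, 0.2987, 0.1347]
tool_rot: [0.776, 0.631, 0.001, 0.0]
ft_force: [0.0, -0.7, -1.5]
grip_width: 0.0324
grasp_force: 12.8
```

Run:
```python
from h import *
go(.438,.298,.25,-12)
c=bot.camera("side"); 
b=cv2.resize(c["pixels"][110:215,200:330],None,fx=5.5,fy=5.5,interpolation=cv2.INTER_CUBIC)
cv2.imwrite("pics/lift.png",cv2.convertScaleAbs(b,alpha=1.4))
for k in("clip_grip","jaw_a"): print([(np.round(w(c,d["xyz"]),3).tolist(),round(d["p"],2)) for d in bot.place_of(c,k)[:3]])
```

```text
t 22.2 tcp [0.4383 0.2987 0.1347] phi -11.7 w 0.0324 F [ 0.  -0.7 -1.5] grip 12.8 zaxis [ 0.002  0.002 -1.   ] 
 SHIFT cm [-5.000e-02  1.000e-02 -1.153e+01] TURN 0.004
[([0.447, 0.297, 0.141], 0.54)]
[([0.424, 0.303, 0.083], 0.57), ([0.446, 0.298, 0.08], 0.46)]
```

View pics/lift.png

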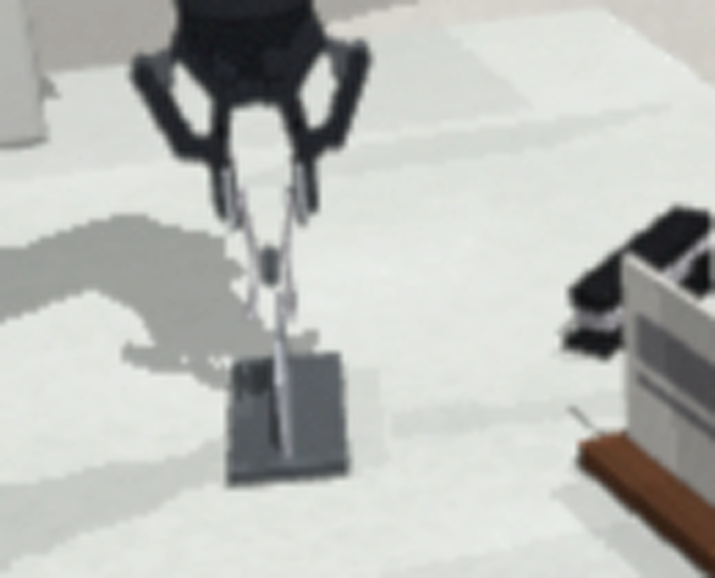

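The picture shows the clip clear of the rail. It is held by the handle ends, and its jaws gape at (250,305) and (290,300). I'll raise it, squeeze a little more, turn it to the card's yaw, then measure.

carry_out(increments=[3.1,0,0,-2,0,3.1,0,0,-3,0,3.0,0,0,-3,0,3.0,0,0,0,-0.115,3.0,0,0,0,-0.115])

```text
clock: 22.98
eef_pos: [0.4375, 0.2981, 0.2133]
tool_rot: [0.697, 0.717, 0.0, -0.0]
ft_force: [-0.4, 0.2, -1.6]
grip_width: 0.0302
grasp_force: 14.1
```

carry_out(increments=[3.0,0,0,0,-0.115,3.0,0,0,0,0,3.0,0,0,0,0,3.0,0,0,0,0,3.0,0,0,0,0])

```text
clock: 23.6
eef_pos: [0.4375, 0.2981, 0.2133]
tool_rot: [0.656, 0.755, -0.0, -0.0]
ft_force: [-0.0, 0.3, -1.0]
grip_width: 0.0299
grasp_force: 14.1
```

```bash
cat > clip.py <<'E'
from h import *
def look():
    o=bot.get_obs(); t=o["eef_pos"]; M=R.from_quat(o["tool_rot"]).as_matrix()
    for n in ("side","top"):
        c=bot.camera(n)
        for k in("clip_grip","jaw_a","card_edge"): print(n,k,[(np.round(w(c,d["xyz"]),3).tolist(),round(d["p"],2)) for d in bot.place_of(c,k)[:3]])
        P=(cloud(c)-t)@M*1000   # tool frame, mm
        P=P[(abs(P[:,0])<35)&(abs(P[:,1])<35)&(P[:,2]>5)&(P[:,2]<65)]
        for lo in range(5,65,6):
            q=P[(P[:,2]>lo)&(P[:,2]<lo+6)]
            if len(q): print(n,"depth",lo,len(q),"x",np.round(np.percentile(q[:,0],[0,50,100])),"y",np.round(np.sort(q[:,1])[::max(1,len(q)//12)]).astype(int))
    return c
E
python3 - <<'E'
from clip import *
go(.625,.114,.2,8)
look()
E
```

```text
t 23.6 tcp [0.4375 0.2981 0.2133] phi 8.0 w 0.0299 F [-0.   0.3 -1. ] grip 14.1 zaxis [-0. -0. -1.] 
 SHIFT cm [-20.84  16.01   1.33] TURN -0.0
side clip_grip [([0.444, 0.3, 0.218], 0.46), ([0.434, -0.351, -0.0], 0.17)]
side jaw_a [([0.422, 0.296, 0.161], 0.48), ([0.446, 0.299, 0.158], 0.39)]
side card_edge [([0.626, 0.115, 0.128], 0.95)]
side depth 5 14 x [-16.  -7.  11.] y [-15 -15 -15 -14 -14 -13 -12   6   6   7   7   7   7   9]
side depth 11 15 x [-18.  -0.  11.] y [-14 -14 -14 -14 -13 -13   5   5   5   5   6   6   6   8   8]
side depth 17 24 x [-24.  -6.  16.] y [-15 -14 -13 -13  -6  -5  -4  -2   3   4   5   6]
side depth 23 26 x [-23. -16.  22.] y [-16 -15 -14 -14 -14 -13  -9  -8  -4  -1   4   5   6]
side depth 29 14 x [-22. -15.  14.] y [-16 -16 -16 -15 -15 -15 -15 -14 -13  -4   4   5   5   6]
side depth 35 15 x [-22. -10.  13.] y [-18 -18 -17 -17 -17 -16 -16 -16 -14 -14   5   5   5   6   6]
side depth 41 20 x [-21.  -4.  18.] y [-20 -19 -19 -18 -17 -16 -16 -16 -15 -15   3   3   4   4   4   5   5   5
   6   7]
side depth 47 20 x [-23.  -8.  19.] y [-21 -20 -20 -20 -20 -19 -19 
[... 151 characters left out ...]
8)]
top jaw_a [([0.447, 0.299, 0.161], 0.57), ([0.425, 0.29, 0.163], 0.45)]
top card_edge [([0.627, 0.114, 0.128], 0.91)]
top depth 5 4 x [-14. -13.   2.] y [-9 10 11 13]
top depth 11 7 x [-17.  -8.   1.] y [-9 -9  8  9  9 10 10]
top depth 17 52 x [-22.  -7.  12.] y [-10  -4  -3  -2  -1  -1   0   1   2   3   4   8   9]
top depth 23 13 x [-21.  -3.  13.] y [-11 -10  -5  -5  -4  -4  -2   1   3   5   5   5   6]
top depth 29 5 x [-20. -14.  -9.] y [-12 -12 -11 -10   9]
top depth 35 4 x [-21. -18.   2.] y [-13 -13 -12   9]
top depth 41 18 x [-21. -11.  13.] y [-16 -15 -15 -14 -14 -14 -13 -13 -10   7   8   8   8   9  12  12  12  13]
top depth 47 7 x [-20. -10.   2.] y [-16 -16 -16 -16 -14  13  14]
```

carry_out(increments=[2.9,-2.5,2,0,0,2.9,-2.5,2,0,0,2.9,-2.5,2,0,0,2.9,-2.5,2,0,0,2.9,-2.5,2,0,0])

```text
clock: 24.62
eef_pos: [0.5547, 0.1876, 0.2133]
tool_rot: [0.656, 0.755, 0.0, -0.0]
ft_force: [0.2, -0.4, -0.3]
grip_width: 0.0297
grasp_force: 27.7
```

carry_out(increments=[2.9,-2.5,2,0,0,2.9,-2.5,2,0,0,2.9,-2.5,2,0,0,2.9,-0.7,0.4,0,0,2.9,0,0,0,0])

```text
clock: 25.25
eef_pos: [0.6286, 0.1158, 0.2129]
tool_rot: [0.656, 0.755, -0.0, -0.0]
ft_force: [-0.4, -0.4, -0.0]
grip_width: 0.0293
grasp_force: 27.7
```

Run:
```python
from clip import *
go(.629,.1155,.17,8)
c=bot.get_obs()
look()
```

```text
t 25.25 tcp [0.6286 0.1158 0.2129] phi 8.0 w 0.0293 F [-0.4 -0.4 -0. ] grip 27.7 zaxis [-0.001  0.    -1.   ] 
 SHIFT cm [-0.04  0.04  4.29] TURN -0.0
side clip_grip [([0.637, 0.12, 0.22], 0.83)]
side jaw_a [([0.617, 0.114, 0.158], 0.52), ([0.638, 0.117, 0.157], 0.49)]
side card_edge [([0.625, 0.117, 0.128], 0.67)]
side depth 5 22 x [-14.  -2.  11.] y [-16 -16 -16 -15 -15 -15 -14 -14 -14 -13   5   6   6   6   6   6   7   7
   7   7   9   9]
side depth 11 24 x [-17.  -3.  14.] y [-16 -15 -14 -14 -13   3   4   5   5   5   6   7]
side depth 17 30 x [-20.  -6.  14.] y [-16 -14 -14 -13 -13 -12 -11  -6  -3  -2   4   4   4   5   5]
side depth 23 37 x [-23. -12.  18.] y [-16 -15 -15 -14 -14 -13 -10  -7  -2   3   5   5   7]
side depth 29 24 x [-22. -10.  22.] y [-18 -16 -16 -15 -15 -15 -15 -14  -8  -6  -2   4]
side depth 35 24 x [-21.  -6.  21.] y [-18 -18 -18 -17 -17 -17 -16 -16 -16 -15   4   5]
side depth 41 29 x [-23.  -8.  16.] y [-20 -19 -18 -18 -18 -17 -17 -17 -15   4   4   5   5   5   6]
side depth 47 33 x [-22.  -6.  19.] y [-21 -21 -20 -20 -19 -19 -19 -19 -18 -15   3   4   4   5   5   6   8]
side depth 53 6 x [-19.  -3.   7.] y [-19   4   5   6   6   7]
top clip_grip [([0.642, 0.12, 0.222], 0.41)]
top jaw_a [([0.614, 0.106, 0.163], 0.45)]
top card_edge [([0.626, 0.112, 0.13], 0.58)]
top depth 11 3 x [-17. -16. -12.] y [-11   0   1]
top depth 17 19 x [-20. -15.  -9.] y [-10 -10 -10  -8  -7  -4  -4  -3  -2  -2  -1   0   1   1   3   3   4   4
   9]
top depth 23 7 x [-19. -15.  -9.] y [-12 -12 -12 -11  -4  -4   8]
top depth 29 2 x [-17. -12.  -8.] y [-13   9]
top depth 35 6 x [-19. -16. -11.] y [-15 -13 -13 -13 -12   9]
top depth 41 9 x [-18.  -7.  -1.] y [-16 -16 -16 -15 -15 -14 -14 -14 -13]
top depth 47 2 x [-14. -13. -12.] y [-17 -17]
```

carry_out(increments=[3.05,0,-0.1,0,0,3.05,0,0,0.6,0,3.05,0,0,0.8,0,3.05,0,0,0.8,0,3.05,0,0,0.6,0])

```text
clock: 26.28
eef_pos: [0.6274, 0.1158, 0.1842]
tool_rot: [0.656, 0.755, -0.001, -0.0]
ft_force: [1.2, -0.3, -0.8]
grip_width: 0.0302
grasp_force: 13.1
```

carry_out(increments=[3.05,0,0,0.5,0,3.05,0,0,0.5,0,3.05,0,0,0.4,0,3.05,0,0,0,0,3.05,0,0,0,0])

```text
clock: 26.9
eef_pos: [0.6279, 0.116, 0.1715]
tool_rot: [0.656, 0.755, 0.0, 0.0]
ft_force: [-0.1, -0.3, -0.5]
grip_width: 0.0303
grasp_force: 13.1
```

Run:
```python
from clip import *
go(.628,.1155,.171,8)
o=bot.get_obs(); M=R.from_quat(o["tool_rot"]).as_matrix()
c=bot.camera("side"); 
v=(M.T@0 if False else None)
p=T(c)[0].T@(np.array([.625,.115,.135])-T(c)[1]); u=c["mtx"]@p; u=(u/u[2])[:2].astype(int); print(u)
b=cv2.resize(c["pixels"][u[1]-40:u[1]+40,u[0]-50:u[0]+50],None,fx=7,fy=7,interpolation=cv2.INTER_CUBIC)
cv2.imwrite("pics/final_s.png",cv2.convertScaleAbs(b,alpha=1.4))
for k in("clip_grip","jaw_a","card_edge"): print(k,[(np.round(w(c,d["xyz"]),3).tolist(),round(d["p"],2)) for d in bot.place_of(c,k)[:3]])
Pw=cloud(c); P=(Pw-o["eef_pos"])@M*1000
for x0 in range(-75,75,10):
  q=P[(P[:,0]>=x0)&(P[:,0]<x0+10)&(abs(P[:,1])<30)&(P[:,2]>28)&(P[:,2]<58)]
  if len(q): print(x0,[(int(y),int(z)) for y,z in q[np.argsort(q[:,2])][:,1:][::2]])
```

```text
t 26.9 tcp [0.6279 0.116  0.1715] phi 8.0 w 0.0303 F [-0.1 -0.3 -0.5] grip 13.1 zaxis [ 0.  0. -1.] 
 SHIFT cm [-0.05  0.    0.05] TURN 0.0
[325 161]
clip_grip []
jaw_a [([0.615, 0.114, 0.121], 0.71), ([0.637, 0.116, 0.115], 0.6)]
card_edge [([0.628, 0.117, 0.131], 0.76), ([0.429, -0.351, 0.044], 0.17)]
-75 [(-7, 44), (-8, 47), (-8, 48), (-8, 51), (-3, 52), (-10, 55), (-6, 57)]
-65 [(-4, 43), (-4, 43), (-8, 45), (-7, 48), (-8, 54)]
-55 [(-7, 43), (-3, 45), (-7, 47), (-7, 50), (-8, 53), (-6, 56)]
-45 [(-3, 43), (-4, 44), (-9, 45), (-8, 49), (-9, 53)]
-35 [(-5, 43), (-8, 44), (-7, 49), (-8, 54), (-7, 55)]
-25 [(5, 28), (3, 28), (-1, 30), (-13, 30), (-6, 31), (2, 33), (-13, 34), (-16, 36), (-15, 38), (3, 40), (-18, 41), (-6, 42), (5, 43), (-6, 45), (-19, 45), (5, 47), (-19, 48), (-7, 48), (-8, 49), (-13, 50), (9, 51), (-19, 52)]
-15 [(-15, 29), (-14, 32), (-15, 33), (-17, 37), (4, 38), (4, 40), (-17, 42), (-3, 43), (-15, 45), (-18, 45), (5, 47), (3, 48), (-20, 50), (-7, 52), (-8, 56)]
-5 [(-14, 29), (-16, 33), (-15, 37), (-14, 41), (-15, 42), (5, 45), (5, 46), (-17, 47), (6, 49), (-18, 51)]
5 [(-16, 28), (-15, 32), (-12, 33), (-15, 38), (-17, 39), (-18, 42), (-20, 44), (4, 47), (-20, 49)]
15 [(-14, 32), (-14, 38), (-16, 42), (-17, 48), (-18, 52)]
35 [(-8, 42), (-9, 44), (-9, 48), (-7, 53)]
45 [(-5, 43), (-7, 47), (-7, 53), (-7, 57)]
55 [(-5, 42), (-7, 46), (-6, 50), (-8, 54)]
65 [(-5, 43), (-7, 51)]
```

View pics/final_s.png

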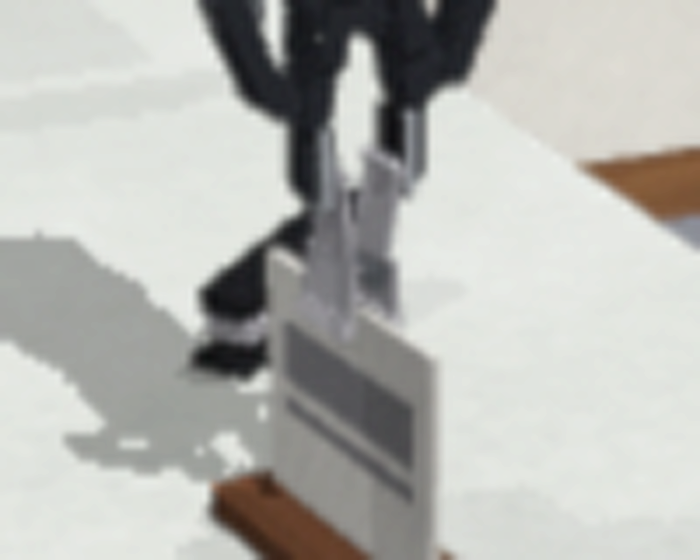

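The side crop shows the clip over the card's edge, with one jaw in front at (335,310) and the other behind at (380,300). The cloud puts the tips 11–12 mm below the edge, with 5–8 mm clear on each side. I'll trim it by 1 mm and finish.

carry_out(increments=[3.0,0,-0.1,0.1,0,3.0,0,0,0.1,0,3.0,0,0,0,0,3.0,0,0,0,0,3.0,0,0,0,0])

```text
clock: 27.72
eef_pos: [0.6268, 0.1158, 0.1693]
tool_rot: [0.656, 0.755, 0.0, 0.0]
ft_force: [0.4, -0.3, -1.4]
grip_width: 0.0302
grasp_force: 14.1
```

Run:
```python
from h import *
go(.627,.1155,.1695,8)
print(bot.job_done())
```

```text
t 27.73 tcp [0.6268 0.1158 0.1693] phi 8.0 w 0.0302 F [ 0.4 -0.3 -1.4] grip 14.1 zaxis [ 0.  0. -1.] 
 SHIFT cm [-0.03  0.01 -0.02] TURN 0.0
the job is handed in; nothing more can be done
None
```

I handed the job in at 27.7 s: the marker is in the long tray, the stamp is in the square tray, and the clip is held nearly fully open around the card's top edge, with its tips about 13 mm below the edge and no contact seen.

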